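# Make up the copper dinner set and the brass prayer set

## Robot

A 7-joint arm with a two-finger parallel gripper is mounted at the origin on the work surface. World frame = base frame: x ahead of the robot, y to its left, z up, the work surface at z = 0. Lengths are in m, angles in rad, forces in N, time in s.
With the tool pointing down it reaches from about 0.4 to 0.75 m from the base axis. Payload 19.5 kg.
Tool frame: the origin (TCP) lies at the very end of the fingers, on their centre line; the grasp point (between the pads) lies 19 mm behind it (manip.grip_point_offset is the y of the grasp point in the tool frame, in m); y points along the fingers, z is the direction in which the jaws open and shut, and the axes are right-handed (so a half turn about y gives the same grasp; the last joint's range is limited). The gripper opens to 85 mm and grips with 20 to 120 N. Pads are 22 mm wide; open, the fingers measure 114 mm over their backs; the gripper's body (76 mm by 85 mm) begins 54 mm behind the grasp point. The pads swing forward as they close: fully open they stand 13 mm farther back than shut.
Start: joints at [1.062, 0.707, -0.028, 1.485, 0.022, 0.951, -0.075], TCP at [0.259, -0.513, 0.231] pointing down, gripper open.
Joint ranges: [-2.71, 2.71], [-0.32, 2.16], [-1.57, 1.52], [0, 2.45], [-1.46, 4.6], [0, 2.02], [-2.83, 2.83]. Speed limits (rad/s): [1.89, 1.89, 2.57, 2.57, 3.01, 3.01, 3.01].

## Interface

Orientations are given as a unit quaternion [x, y, z, w].
In Python, from bench import manip gives the robot as it stands. The module is installed in compiled form; this text tells all that it offers.
- The arm moves only by the shell command python3 -m jog 'ROWS' [FORCE]. ROWS is JSON, a list of rows, each a list of 3 entries, a list of its own where there are three numbers: the closure, from 0 (fully open) to 1 (shut), then the shift along the tool's x, y, z in mm, then the turn about the tool's y in degrees. A call has 1 to 10 rows; each row is the pose to reach, as a shift and turn from the pose measured when the call began, along the tool's axes at that moment; what a row does not reach only later rows make up. A row lasts 1/8 s, in which the tool goes at most 62.5 mm and 10.7 degrees, less where a joint would pass 70% of its speed; a pose out of reach is approached as far as the arm can. A call with a gripper value outside its range is refused whole. The fingers move at their own pace and stop on an object; FORCE is the grip in N (left out, the last holds). Time passes only in rows, so rows that repeat a pose let the fingers close. It gives the time, the measured TCP pose, the force and the opening at its end, in the units of the state.
- manip.state(): the state, without advancing time (a new reading comes with each control period).
- manip.capture(name): name is "side" or "top" or "wrist"; returns a dict with "frame" (384x512x3 uint8, red, green, blue), "K" (3x3 intrinsics, pixels), "rvec" (rotation vector, rad) and "tvec" (3), from world to camera coordinates, as OpenCV has them; the wrist camera has in their place "mount" (4x4, takes a point from camera to tool coordinates, whose origin is the TCP and whose axes are the tool frame's). Camera axes: x right, y down, z forward; pixel columns grow to the right and rows downward; lengths in m; the calibration is good to about 2 mm. A picture is of the moment at which its call begins: read the wrist's pose just before it. There is no depth.
- manip.close_job(): hands the job in, once; it reports no verdict.
Trained networks look in a picture, given as the dict that the camera call returned (one of the last four; its "shot" number tells which), for a name from the list of things; names that differ only in an ending like _2 or _b are one class to them, and where a whole thing is asked for, a point or a joint stands for the part that bears it (a point fixed in the world has none). Each returns a list of dicts, best first, with "confidence" (0 to 1); they miss things now and then, are a little off and sometimes report something else, mostly with a low value. They report only what shows in the picture. A call takes as long as a camera call. They do not tell look-alikes from the thing itself.
- manip.masks_of(name, picture): "mask" (384x512 bool, what is visible of it) and "box" ([left, top, right, bottom] in pixels, round what is visible of it).
The state is a dict: "time_s": time; "joint_pos": joint angles; "joint_vel": joint speeds; "effort": joint torques, N m; "tcp_pos": TCP position; "eef_rot": TCP orientation; "force": force on the tool from outside, world axes, zero at the start; "ft_torque": the same for the moment, N m; "finger_gap": finger opening in m.
Only numpy, scipy, OpenCV 4.12 (cv2) and the standard library are available. Lean on these libraries where they do the work, as an engineer would, in place of code of your own. Each camera call takes 0.05 s, during which the arm holds its last target.

## Task

Make up the two sets for sale from the stock on the bench: the dinner set of copper pot, copper tumbler and copper bowl in the blue tray, and the prayer set of brass bell, brass lamp and squat brass cup in the red tray, each piece standing upright on the floor of its own compartment (any of the three). A brass piece has been put into the dinner set by mistake: find it, move it to the red tray, and put the missing copper piece in its place. Set the pieces down gently, knock none of them over, and leave the brass tumbler and the tin of polish where they stand.

Things in the scene. Friction and masses are not known exactly. Their poses are not given: they have to be found in the camera images.
- blue_tray: shallow tray, blue rim and lining, 270 x 94 mm, 20 mm high, fixed. Origin: centre of its underside; x along its length, z up. Floor 6 mm above the bench; rim 5 mm thick, 14 mm above the floor, dividers 4 mm thick, 12 mm above it: three compartments in a row, each 84 mm square, centred at x = -88, 0, +88 mm, y = 0. At the start full: two copper pieces and a wrong brass one.
- red_tray: shallow tray, red rim and lining, 270 x 94 mm, 20 mm high, fixed. Origin: centre of its underside; x along its length, z up. Floor 6 mm above the bench; rim 5 mm thick, 14 mm above the floor, dividers 4 mm thick, 12 mm above it: three compartments in a row, each 84 mm square, centred at x = -88, 0, +88 mm, y = 0. At the start empty.
- copper_pot: small round-bellied copper water pot, 80 mm high, 0.15 kg: belly 68 mm across at 31 mm up, neck 40 mm across at 63 mm up, upright open collar 50 mm across from 69 mm up to the top. Take it by the collar. Origin: centre of its underside, z up. Round, so its yaw means nothing. At the start it stands in a compartment of the blue tray or on the stock board (a bare plywood board 6 mm thick).
- copper_tumbler: copper tumbler, 85 mm high, 0.12 kg, open at the top, tapered: 44 mm across at the foot, 60 mm at the rim. Origin: centre of its underside, z up. Round, so its yaw means nothing. At the start it stands in a compartment of the blue tray or on the stock board (a bare plywood board 6 mm thick).
- copper_bowl: small copper bowl, 40 mm high, 0.10 kg, open, 62 mm across from half its height to the rim, 40 mm at the foot. Origin: centre of its underside, z up. Round, so its yaw means nothing. At the start it stands in a compartment of the blue tray or on the stock board (a bare plywood board 6 mm thick).
- brass_bell: brass hand bell, 107 mm high, 0.18 kg, standing on its mouth (52 mm across); upright round handle 16 mm thick from 58 to 94 mm up, ending in an 18 mm knob. Origin: centre of its underside, z up. Round, so its yaw means nothing. At the start it stands on the stock board (plywood, 6 mm thick), or in a compartment of the blue tray by mistake.
- brass_lamp: brass oil lamp on a stem, 72 mm high, 0.16 kg: foot 54 mm across, stem 12 to 20 mm thick, shallow dish on top 52 mm across with an upright edge from 60 mm up to the top. Origin: centre of its underside, z up. Round, so its yaw means nothing. At the start it stands on the stock board (plywood, 6 mm thick), or in a compartment of the blue tray by mistake.
- brass_cup: squat straight-sided brass cup, 52 mm high, 54 mm across, 0.11 kg, open, with dark lines round it. Origin: centre of its underside, z up. Round, so its yaw means nothing. At the start it stands on the stock board (plywood, 6 mm thick), or in a compartment of the blue tray by mistake.
- brass_tumbler: brass tumbler of the same shape as the copper one (85 mm high, 60 mm across the rim), but yellow brass. It belongs to neither set. Origin: centre of its underside, z up. Round, so its yaw means nothing. At the start it stands among the stock on the plywood board (6 mm thick), about 80 mm from its neighbours in a row that runs roughly along world x.
- polish_tin: flat round tin of polish, green with a white and yellow lid, 62 mm across, 35 mm high, standing on the bench past the far end of the stock board; not needed. Origin: centre of its underside.
Things that resemble listed ones, but are neither listed nor needed, are in the scene too. Leave any purple or turquoise look-alike of the brass_cup alone.

How it is judged:
By the outcome, as a careful person would: the job done as asked, in the order asked, and still so for the second after the job is handed in, with the robot touching nothing.
It also fails if it takes over 99 s, if anything falls off the work surface, if the arm or the gripper's body presses on something with over 40 N, if the wrist force passes 120 N, or if a joint passes its speed limit or range.

## Working session

There is one attempt and no reset: what is moved stays moved. The work goes in short steps, Python scripts to look and compute and a shell command to move; the robot and the scene stay as the last step left them, time stands still between calls to the robot, and variables do not carry over. Pictures are saved under pics/ and viewed, and the job is handed in when it is done.

```bash
mkdir -p pics; ls; python3 - <<'E'
from bench import manip
import cv2
s=manip.state(); print(s)
for n in("side","top","wrist"):
    p=manip.capture(n); cv2.imwrite(f"pics/{n}0.png",p["frame"][:,:,::-1]); print(n,{k:v for k,v in p.items() if k!="frame"})
E
```

```text
pics
{'time_s': 0.0, 'joint_pos': array([ 1.06231859,  0.70709053, -0.02760534,  1.48500766,  0.02204063,
        0.9509059 , -0.07550934]), 'joint_vel': array([-0.00028178, -0.00056422, -0.00088564, -0.00070279,  0.00023148,
       -0.00102463, -0.00116327]), 'effort': array([-3.07886648e-05, -8.83221173e+01,  1.23488054e+00, -2.36165214e+01,
        1.70215743e-02,  6.66515800e-03, -4.09630090e-06]), 'tcp_pos': array([ 0.25861928, -0.51325489,  0.2308327 ]), 'eef_rot': array([-0.1636555 ,  0.68830927, -0.68756131,  0.16342177]), 'force': array([-0.34091396,  0.19225264, -0.29704198]), 'ft_torque': array([ 0.00460032, -0.00051853,  0.06051928]), 'finger_gap': 0.08544317074320067}
side {'K': array([[447.35814423,   0.        , 262.95076383],
       [  0.        , 447.35814423, 189.60538512],
       [  0.        ,   0.        ,   1.        ]]), 'rvec': array([ 0.94206554, -2.56387552,  0.9992686 ]), 'tvec': array([0.47793002, 0.26229673, 0.97534532]), 'shot': 1}
top {'K': array([[470.96195272,   0.        , 257.70116042],
       [  0.        , 470.96195272, 196.62582072],
       [  0.        ,   0.        ,   1.        ]]), 'rvec': array([ 2.16964507, -2.10870888,  0.17185216]), 'tvec': array([0.06599923, 0.57265487, 1.2220107 ]), 'shot': 2}
wrist {'K': array([[278.85335045,   0.        , 258.41001578],
       [  0.        , 278.85335045, 188.58546355],
       [  0.        ,   0.        ,   1.        ]]), 'mount': array([[ 2.32140490e-04,  9.52467978e-01,  3.04638634e-01,
        -7.82397949e-02],
       [-8.20907575e-04, -3.04638358e-01,  9.52467741e-01,
        -1.41936200e-01],
       [ 9.99999636e-01, -4.71186491e-04,  7.11169280e-04,
         2.35409708e-04],
       [ 0.00000000e+00,  0.00000000e+00,  0.00000000e+00,
         1.00000000e+00]]), 'shot': 3}
```

View pics/side0.png

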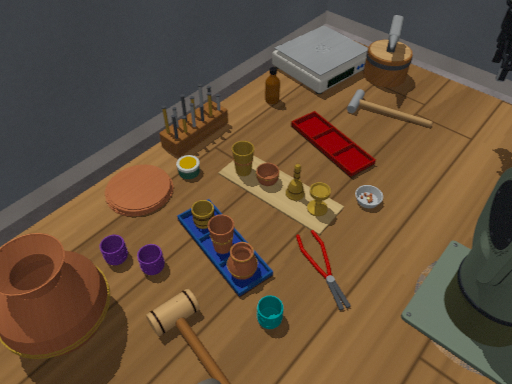

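View pics/top0.png

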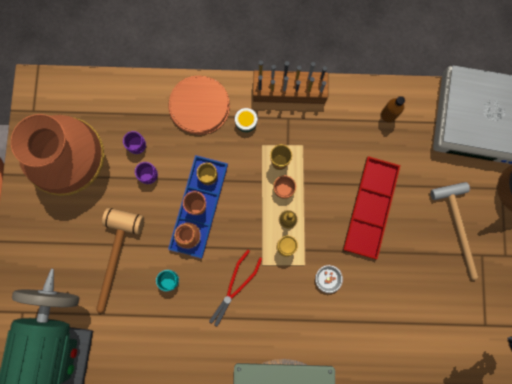

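View pics/wrist0.png

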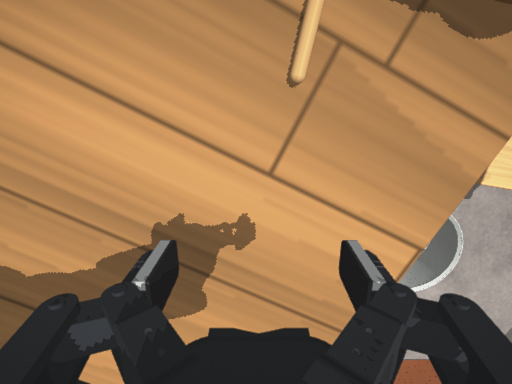

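The blue tray holds the brass cup by mistake (top view about 207,174), with the tumbler at 194,203 and the pot at 187,235. The board row runs brass tumbler (281,157), copper bowl (284,188), bell (289,219), lamp (287,245). Next I'll measure the positions.

```bash
cat > h.py <<'E'
import numpy as np, cv2
from bench import manip
from scipy.optimize import least_squares
from scipy.spatial.transform import Rotation as R
PROF={'brass_cup':[(0,27),(52,27)],'copper_bowl':[(0,20),(20,31),(40,31)],'brass_bell':[(0,26),(50,12),(58,8),(94,8),(100,9),(107,4)],
'brass_lamp':[(0,27),(8,20),(60,26),(72,26)],'copper_tumbler':[(0,22),(85,30)],'brass_tumbler':[(0,22),(85,30)],'copper_pot':[(0,20),(31,34),(63,20),(69,25),(80,25)]}
def proj(P,p):
    return cv2.projectPoints(np.asarray(P,float),p['rvec'],p['tvec'],p['K'],None)[0][:,0]
def pts(name,x,y,z0=.006):
    a=np.linspace(0,2*np.pi,48)
    return np.vstack([np.c_[x+r/1e3*np.cos(a),y+r/1e3*np.sin(a),0*a+z0+h/1e3] for h,r in PROF[name]])
def ray(p,uv,z):
    Rm=cv2.Rodrigues(p['rvec'])[0]; d=Rm.T@np.linalg.inv(p['K'])@[uv[0],uv[1],1]; c=-Rm.T@p['tvec']
    return c+d*(z-c[2])/d[2]
def box(q): return np.r_[q.min(0),q.max(0)]
def fit(name,obs,x0):
    # obs: list of (pic, box, weights)
    f=lambda v: np.concatenate([(box(proj(pts(name,*v),p))-b)*w for p,b,w in obs])
    s=least_squares(f,x0,loss='soft_l1'); return s.x,f(s.x)
E
python3 - <<'E'
from h import *
np.set_printoptions(precision=4,suppress=True)
T=manip.capture('top');S=manip.capture('side')
hint={'brass_cup':(207,174),'copper_bowl':(284,188),'brass_bell':(289,219),'brass_lamp':(287,245),'copper_tumbler':(194,203),'brass_tumbler':(281,157),'copper_pot':(187,235)}
for n,h in hint.items():
    obs=[]
    x0=ray(T,h,.05)[:2]
    for p in(T,S):
        pr=box(proj(pts(n,*x0),p)); c=(pr[:2]+pr[2:])/2
        L=[m for m in manip.masks_of(n,p)]
        L=[(np.linalg.norm((np.array(m['box'][:2])+m['box'][2:])/2-c),m) for m in L]
        L=[l for l in L if l[0]<18]
        if L:
            m=min(L,key=lambda l:l[0])[1]; obs.append((p,np.array(m['box'],float),np.ones(4)))
    if obs:
        v,r=fit(n,obs,x0); print(n,len(obs),v,np.hypot(*v),r)
for n in('blue_tray','red_tray'):
    m=manip.masks_of(n,T)[0]; print(n,m['confidence'])
    c=cv2.findContours(m['mask'].astype(np.uint8),0,2)[0]; c=np.vstack(c)[:,0].astype(float)
    c=cv2.convexHull(c.astype(np.float32))[:,0]
    rm=cv2.minAreaRect(np.array([ray(T,u,.02)[:2] for u in c],np.float32)); print(rm)
E
```

```text
brass_cup 2 [0.6348 0.2231] 0.672841018076835 [ 0.1595 -0.4062 -0.0941  1.2304 -1.4557 -4.5448  0.662   0.8682]
copper_bowl 2 [0.6016 0.0139] 0.6017531889246106 [-0.7932  0.616  -0.6071 -0.3599 -0.3726 -1.5972  2.3469 -0.7119]
brass_bell 2 [ 0.5179 -0.004 ] 0.5179438336031895 [-1.5335  0.2686  0.5189 -2.3723 -0.0331  0.3269  1.1795 -0.2197]
brass_lamp 2 [ 0.4387 -0.0005] 0.4386688299708581 [-2.6717 -0.0637 -0.3139  0.8228 -0.1381 -2.061   0.5055 -1.3044]
copper_tumbler 2 [0.5445 0.2452] 0.5971507364917221 [ 1.416  -1.5231 -1.576   1.1092 -1.6885  0.7344  2.7637 -0.5595]
brass_tumbler 2 [0.6725 0.0254] 0.6729932029974619 [-0.6301 -0.5335 -0.1327  1.6425 -1.087  -1.2398  2.1739 -0.3678]
copper_pot 2 [0.4616 0.2691] 0.534272852487168 [ 1.2379 -0.6817 -2.8175  2.1592  0.6636  0.5829 -0.9828 -1.3111]
blue_tray 0.9
((0.5465110540390015, 0.2444816529750824), (0.10341395437717438, 0.2741635739803314), 77.92153930664062)
red_tray 0.57
((0.5561863780021667, -0.22912773489952087), (0.09850309044122696, 0.27233630418777466), 75.32001495361328)
```

```bash
cat >> h.py <<'E'
def go(x,y,z,jaw):
    """jaw: world yaw (deg) of jaw axis, mod 180 -> shift mm in tool axes, turn deg"""
    s=manip.state(); Rm=R.from_quat(s['eef_rot']).as_matrix(); d=Rm.T@(np.array([x,y,z])-s['tcp_pos'])*1e3
    t=np.array([np.cos(np.radians(jaw)),np.sin(np.radians(jaw)),0])
    tl=Rm.T@t; a=np.degrees(np.arctan2(tl[0],tl[2])); a=(a+90)%180-90   # rot about y: z->x positive
    print('t',round(s['time_s'],2),'tcp',np.round(s['tcp_pos'],4),'down',np.round(Rm[:,1],3),'jaw',np.round(Rm[:,2],3),'q',np.round(s['joint_pos'],2),'gap',round(s['finger_gap'],4),'F',np.round(s['force'],1))
    print('  shift',np.round(d,1),'turn',np.round(a,1))
E
python3 -c "
from h import *
go(.634,.2235,.20,77)
go(.634,.2235,.020,77)"
```

```text
t 1.05 tcp [ 0.2587 -0.5135  0.2313] down [-0.  0. -1.] jaw [ 0.45  -0.893 -0.   ] q [ 1.06  0.71 -0.03  1.48  0.02  0.95 -0.08] gap 0.0854 F [-0.7  0.8 -0.2]
  shift [-666.7   31.3 -489.3] turn 39.7
t 1.05 tcp [ 0.2587 -0.5135  0.2313] down [-0.  0. -1.] jaw [ 0.45  -0.893 -0.   ] q [ 1.06  0.71 -0.03  1.48  0.02  0.95 -0.08] gap 0.0854 F [-0.7  0.8 -0.2]
  shift [-666.7  211.3 -489.3] turn 39.7
```

```bash
python3 -m jog '[[0,[-48,2,-35],3],[0,[-95,4,-70],6],[0,[-143,6,-105],9],[0,[-190,8,-140],12],[0,[-238,10,-175],15],[0,[-286,13,-210],18],[0,[-333,15,-245],21],[0,[-381,17,-280],24],[0,[-429,20,-315],27],[0,[-476,22,-350],30]]' 40; python3 -c "
from h import *
go(.634,.2235,.20,77)"
```

```text
time_s: 2.3
tcp_pos: [0.5271, 0.0153, 0.2093]
eef_rot: [0.021, 0.707, -0.707, -0.02]
force: [0.7, -1.2, 0.3]
finger_gap: 0.0856
t 2.3 tcp [0.5271 0.0153 0.2093] down [ 0.  0. -1.] jaw [-0.058 -0.998 -0.   ] q [-0.22  0.68  0.25  1.7  -0.22  0.79 -1.5 ] gap 0.0856 F [ 0.7 -1.2  0.3]
  shift [ -94.6    9.4 -214.1] turn 9.7
```

```bash
python3 -m jog '[[0,[-24,2,-53],3],[0,[-48,4,-107],6],[0,[-71,6,-160],8],[0,[-94,9,-214],9.7],[0,[-94,40,-214],9.7],[0,[-94,40,-214],9.7]]'; python3 - <<'E'
from h import *
go(.634,.2235,.02,77)
p=manip.capture('wrist');cv2.imwrite('pics/w1.png',p['frame'][:,:,::-1])
p=manip.capture('top');cv2.imwrite('pics/t1.png',p['frame'][:,:,::-1])
E
```

```text
time_s: 3.05
tcp_pos: [0.6324, 0.2232, 0.1674]
eef_rot: [-0.079, -0.702, 0.703, 0.081]
force: [-0.3, 0.5, 0.9]
finger_gap: 0.0854
t 3.05 tcp [0.6324 0.2232 0.1674] down [-0.003 -0.002 -1.   ] jaw [-0.225 -0.974  0.002] q [-0.52  0.96  0.33  1.16 -0.31  1.07 -1.96] gap 0.0854 F [-0.3  0.5  0.9]
  shift [ -1.9 147.4  -1. ] turn -0.0
```

View pics/w1.png

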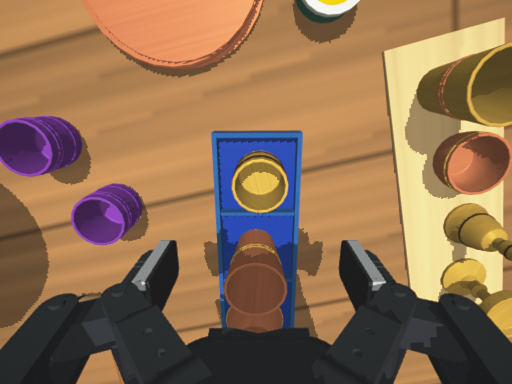

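```bash
cat >> h.py <<'E'
def wpic():
    s=manip.state(); p=manip.capture('wrist'); Rt=R.from_quat(s['eef_rot']).as_matrix()
    M=np.array(p['mount']); Rwc=Rt@M[:3,:3]; c=Rt@M[:3,3]+s['tcp_pos']
    p['rvec']=cv2.Rodrigues(Rwc.T)[0][:,0]; p['tvec']=-Rwc.T@c
    return p
def wfit(name,x0,p=None,z0=.006):
    p=p or wpic()
    pr=box(proj(pts(name,*x0,z0),p)); c=(pr[:2]+pr[2:])/2
    out=[]
    for m in manip.masks_of(name,p):
        b=np.array(m['box'],float)
        if np.linalg.norm((b[:2]+b[2:])/2-c)<60:
            f=lambda v:box(proj(pts(name,*v,z0),p))-b
            s=least_squares(f,x0,loss='soft_l1'); print(name,round(m['confidence'],2),b,np.round(s.x,4),np.round(f(s.x),1))
    return p
E
python3 - <<'E'
from h import *
p=wfit('brass_cup',(.634,.2235))
f=p['frame'][130:290,200:400,::-1];cv2.imwrite('pics/c1.png',cv2.resize(f,None,fx=3,fy=3))
E
```

```text
brass_cup 0.75 [232.1 151.7 290.9 211.4] [0.632  0.2199] [ 1.1 -2.3 -1.1  1.5]
```

View pics/c1.png

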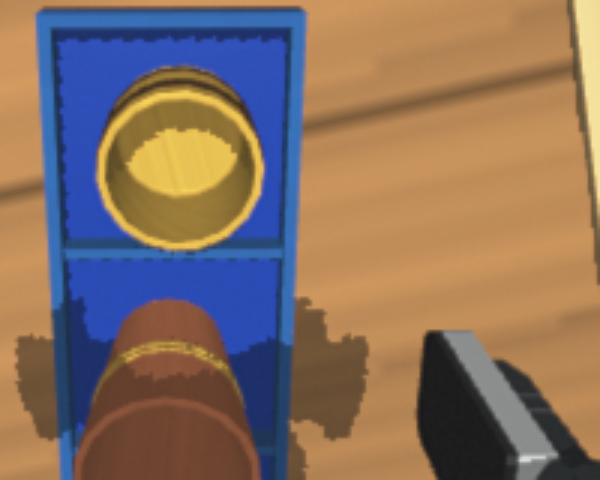

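Candidate cups: brass with dark lines (260,185), purple (40,147) and (106,213), turquoise outside this view. The brass one in the blue tray is the piece meant. I'll go down on it.

```bash
python3 -m jog '[[0,[-1,55,1],0],[0,[-1,105,1],0],[0,[-1,135,1],0],[0,[-1,147,1],0],[0,[-1,147,1],0],[1,[-1,147,1],0],[1,[-1,147,1],0],[1,[-1,147,1],0],[1,[-1,147,1],0],[1,[-1,147,1],0]]' 40;python3 - <<'E'
from h import *
go(.641,-.251,.18,75.3)
p=manip.capture('side');cv2.imwrite('pics/s2.png',p['frame'][:,:,::-1])
p=manip.capture('wrist');cv2.imwrite('pics/w2.png',p['frame'][:,:,::-1])
E
```

```text
time_s: 4.5
tcp_pos: [0.6354, 0.2219, 0.0253]
eef_rot: [0.082, 0.703, -0.702, -0.079]
force: [-2.8, -1.4, 10.4]
finger_gap: 0.0517
t 4.5 tcp [0.6354 0.2219 0.0253] down [ 0.003  0.001 -1.   ] jaw [-0.226 -0.974 -0.002] q [-0.5   1.14  0.28  1.25 -0.36  0.79 -1.92] gap 0.0517 F [-2.8 -1.4 10.4]
  shift [-113.  -155.2  459.1] turn 1.6
```

View pics/w2.png

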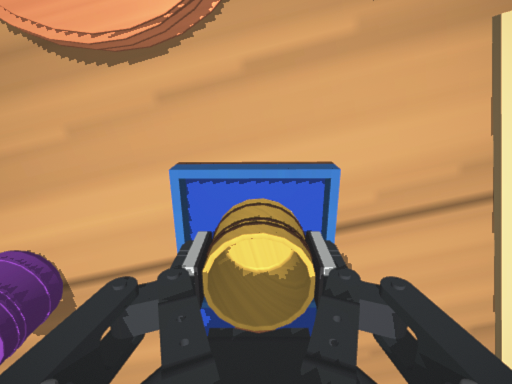

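```bash
python3 -m jog '[[1,[0,-25,0],0],[1,[0,-80,0],0],[1,[0,-135,0],0],[1,[0,-155,0],0],[1,[-13,-155,55],0],[1,[-27,-155,110],0],[1,[-41,-155,165],0],[1,[-54,-155,220],1],[1,[-68,-155,275],1],[1,[-81,-155,330],1.6]]' 40;python3 - <<'E'
from h import *
go(.641,-.251,.12,75.3)
E
```

```text
time_s: 5.85
tcp_pos: [0.639, -0.1198, 0.1807]
eef_rot: [0.092, 0.702, -0.701, -0.089]
force: [1.0, -0.1, -1.2]
finger_gap: 0.052
t 5.85 tcp [ 0.639  -0.1198  0.1807] down [ 0.004  0.001 -1.   ] jaw [-0.254 -0.967 -0.002] q [ 0.02  0.9   0.28  1.25 -0.26  1.02 -1.49] gap 0.052 F [ 1.  -0.1 -1.2]
  shift [-34.9  60.5 126.5] turn 0.0
```

```bash
python3 -m jog '[[1,[-15,5,50],0],[1,[-29,20,100],0],[1,[-35,50,126],0],[1,[-35,60,126],0],[1,[-35,60,126],0]]' 40;python3 - <<'E'
from h import *
go(.641,-.251,.0255,75.3)
T=manip.capture('top')
cv2.imwrite('pics/t3.png',cv2.resize(T['frame'][100:300,150:450,::-1],None,fx=2.6,fy=2.6))
p=manip.capture('wrist');cv2.imwrite('pics/w3.png',p['frame'][:,:,::-1])
E
```

```text
time_s: 6.48
tcp_pos: [0.6413, -0.2495, 0.1206]
eef_rot: [0.092, 0.702, -0.701, -0.089]
force: [0.4, 0.3, -1.3]
finger_gap: 0.0518
t 6.47 tcp [ 0.6413 -0.2495  0.1206] down [ 0.004  0.002 -1.   ] jaw [-0.253 -0.967 -0.003] q [ 0.23  1.03  0.25  1.13 -0.25  1.   -1.33] gap 0.0518 F [ 0.4  0.3 -1.3]
  shift [ 0.3 95.1  1.7] turn 0.0
```

View pics/w3.png

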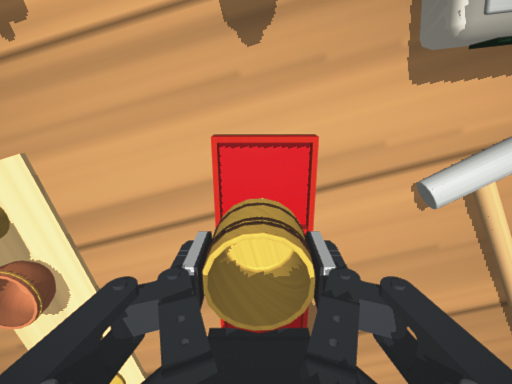

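View pics/t3.png

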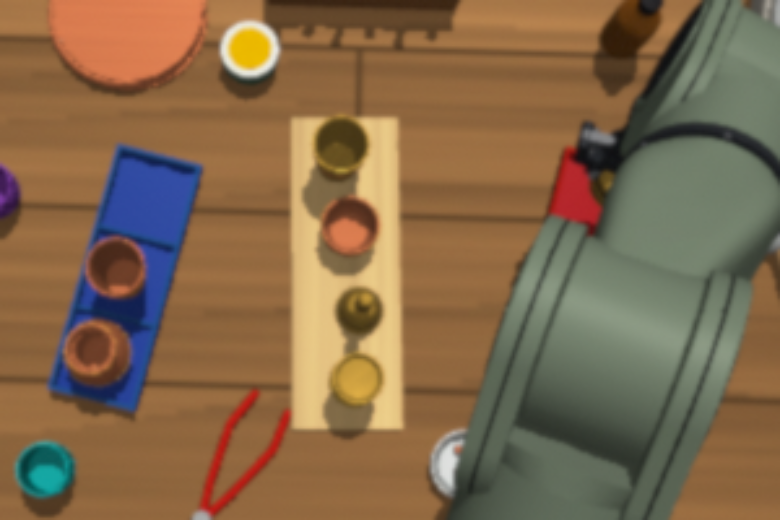

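```bash
python3 - <<'E'
from h import *
p=wpic()
a=ray(p,(213,136),.02);b=ray(p,(318,136),.02);print(a,b,np.linalg.norm(a-b))
m=(a+b)/2;d=np.array([.967,-.254]);
th=np.radians(-14.7)
for k in(47,135,223): print(k,m[:2]-d*k/1e3)
print(np.degrees(np.arctan2(*(a-b)[[1,0]])))
E
```

```text
[ 0.69907454 -0.22363992  0.02      ] [ 0.67614406 -0.31161123  0.02      ] 0.0909107131531443
47 [ 0.6421603  -0.25568757]
135 [ 0.5570643  -0.23333557]
223 [ 0.4719683  -0.21098357]
75.39044535609266
```

```bash
python3 -m jog '[[1,[0,45,4],0],[1,[0,75,4],0],[1,[0,88,4],0],[1,[0,93,4],0],[1,[0,95,4],0],[1,[0,95,4],0]]' 40;python3 -c "
from h import *
go(.642,-.254,.0255,75.3)"
```

```text
time_s: 7.38
tcp_pos: [0.6418, -0.2535, 0.0276]
eef_rot: [0.092, 0.702, -0.701, -0.088]
force: [0.6, 0.2, -1.2]
finger_gap: 0.0517
t 7.38 tcp [ 0.6418 -0.2535  0.0276] down [ 0.007  0.    -1.   ] jaw [-0.252 -0.968 -0.002] q [ 0.25  1.15  0.22  1.17 -0.28  0.84 -1.3 ] gap 0.0517 F [ 0.6  0.2 -1.2]
  shift [-0.3  2.1  0.5] turn 0.1
```

```bash
python3 -m jog '[[1,[0,2,0],0],[1,[0,4,0],0],[1,[0,4,0],0]]' 40
```

```text
time_s: 7.75
tcp_pos: [0.6425, -0.2537, 0.0253]
eef_rot: [0.093, 0.702, -0.701, -0.087]
force: [-4.9, 1.4, 19.5]
finger_gap: 0.0517
```

Contact; ease off a little, then release and lift.

```bash
python3 -m jog '[[1,[0,-1,0],0],[0.25,[0,-2,0],0],[0.5,[0,-2,0],0],[0,[0,-2,0],0],[0,[0,-4,0],0],[0,[0,-30,0],0],[0,[0,-80,0],0],[0,[0,-130,0],0],[0,[0,-155,0],0],[0,[0,-155,0],0]]' 40;python3 - <<'E'
from h import *
go(.6016,.0139,.20,90)
p=manip.capture('wrist');cv2.imwrite('pics/w4.png',p['frame'][:,:,::-1])
E
```

```text
time_s: 9.0
tcp_pos: [0.6417, -0.254, 0.1821]
eef_rot: [0.094, 0.701, -0.701, -0.086]
force: [-0.2, 0.2, -0.9]
finger_gap: 0.0855
t 9.0 tcp [ 0.6417 -0.254   0.1821] down [ 0.011 -0.001 -1.   ] jaw [-0.252 -0.968 -0.002] q [ 0.24  0.97  0.26  1.07 -0.24  1.12 -1.33] gap 0.0855 F [-0.2  0.2 -0.9]
  shift [ 106.2  -18.6 -249.2] turn -14.6
```

View pics/w4.png

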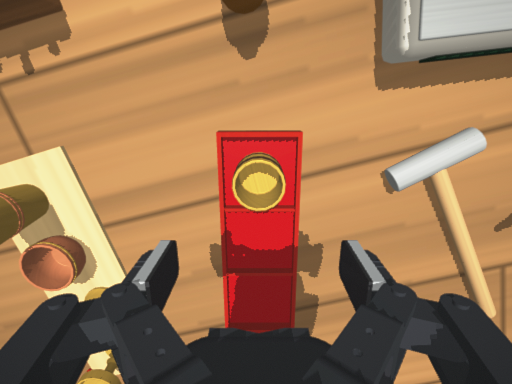

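```bash
python3 -m jog '[[0,[21,0,-50],-3],[0,[42,0,-100],-6],[0,[64,0,-150],-9],[0,[85,0,-200],-12],[0,[106,0,-249],-14.6],[0,[106,30,-249],-14.6],[0,[106,30,-249],-14.6]]' 40;python3 - <<'E'
from h import *
go(.6016,.0139,.021,90)
p=wfit('copper_bowl',(.6016,.0139));cv2.imwrite('pics/w5.png',p['frame'][:,:,::-1])
wfit('brass_tumbler',(.6725,.0254),p)
wfit('brass_bell',(.5179,-.004),p)
E
```

```text
time_s: 9.93
tcp_pos: [0.6005, 0.014, 0.148]
eef_rot: [-0.002, -0.707, 0.707, -0.002]
force: [-0.1, 0.3, -0.1]
finger_gap: 0.0856
t 9.93 tcp [0.6005 0.014  0.148 ] down [ 0.005 -0.001 -1.   ] jaw [ 0.    -1.     0.001] q [-0.18  0.86  0.22  1.5  -0.23  0.81 -1.45] gap 0.0856 F [-0.1  0.3 -0.1]
  shift [ -0.5 127.    0. ] turn 0.0
copper_bowl 0.82 [228.2 152.3 296.5 221.5] [0.6  0.01] [ 0.5  0.4 -0.5 -0.5]
brass_tumbler 0.79 [204.1  59.9 285.6 148.9] [0.6742 0.0229] [-2.9 -0.8  3.1  1.5]
brass_bell 0.89 [247.9 229.8 297.9 320.6] [ 0.5172 -0.003 ] [ 2.4 -2.3 -2.3  0.9]
```

View pics/w5.png

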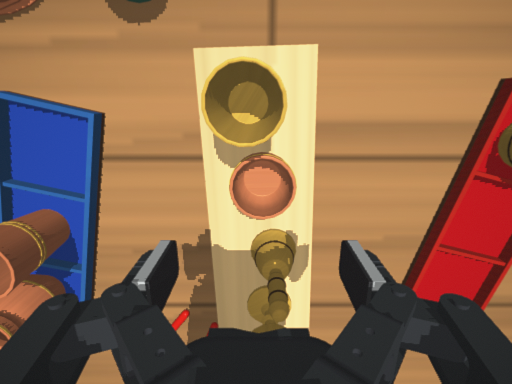

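```bash
python3 -m jog '[[0,[0,50,2],0],[0,[0,95,2],0],[0,[0,118,2],0],[0,[0,127,2],0],[0,[0,127,2],0],[1,[0,127,2],0],[1,[0,127,2],0],[1,[0,127,2],0],[1,[0,127,2],0]]' 40;python3 - <<'E'
from h import *
go(.633,.2235,.18,77.5)
p=manip.capture('wrist');cv2.imwrite('pics/w6.png',p['frame'][:,:,::-1])
E
```

```text
time_s: 11.25
tcp_pos: [0.6039, 0.0111, 0.0254]
eef_rot: [-0.005, -0.707, 0.707, -0.004]
force: [-3.3, 0.4, 16.0]
finger_gap: 0.0616
t 11.25 tcp [0.6039 0.0111 0.0254] down [ 0.012 -0.    -1.   ] jaw [-0.001 -1.     0.   ] q [-0.15  1.04  0.16  1.56 -0.27  0.55 -1.41] gap 0.0616 F [-3.3  0.4 16. ]
  shift [ -30.6 -154.3 -212.4] turn 12.4
```

View pics/w6.png

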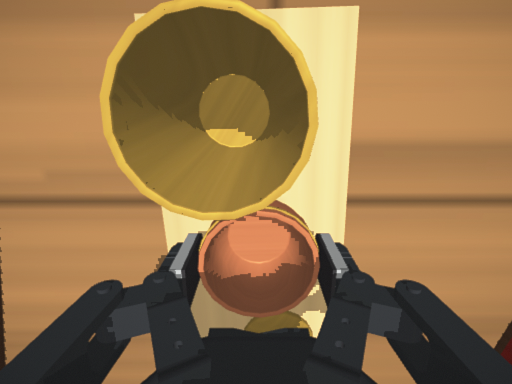

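```bash
python3 -m jog '[[1,[0,-20,0],0],[1,[0,-70,0],0],[1,[0,-120,0],0],[1,[0,-150,0],0],[1,[-8,-150,-50],3],[1,[-16,-150,-105],6],[1,[-24,-150,-160],9],[1,[-30,-130,-212],12.4],[1,[-30,-105,-212],12.4],[1,[-30,-105,-212],12.4]]' 40;python3 - <<'E'
from h import *
go(.633,.2235,.0275,77.5)
p=wpic();cv2.imwrite('pics/w7.png',p['frame'][:,:,::-1])
T=manip.capture('top')
cv2.imwrite('pics/t7.png',cv2.resize(T['frame'][100:300,150:450,::-1],None,fx=2.6,fy=2.6))
E
```

```text
time_s: 12.55
tcp_pos: [0.6323, 0.223, 0.1307]
eef_rot: [-0.08, -0.703, 0.703, 0.073]
force: [0.0, 0.1, -0.6]
finger_gap: 0.0612
t 12.55 tcp [0.6323 0.223  0.1307] down [ 0.01  -0.001 -1.   ] jaw [-0.216 -0.976 -0.001] q [-0.52  1.    0.33  1.22 -0.33  0.97 -1.93] gap 0.0612 F [ 0.   0.1 -0.6]
  shift [  0.5 103.2  -0.6] turn 0.0
```

View pics/w7.png

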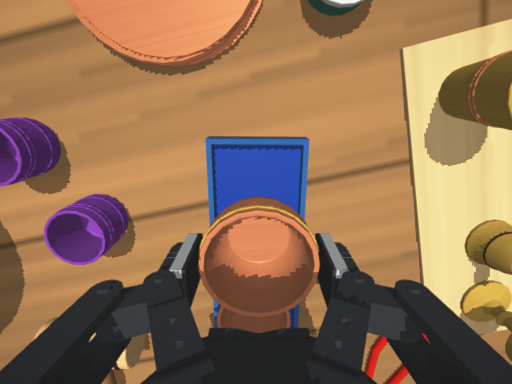

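View pics/t7.png

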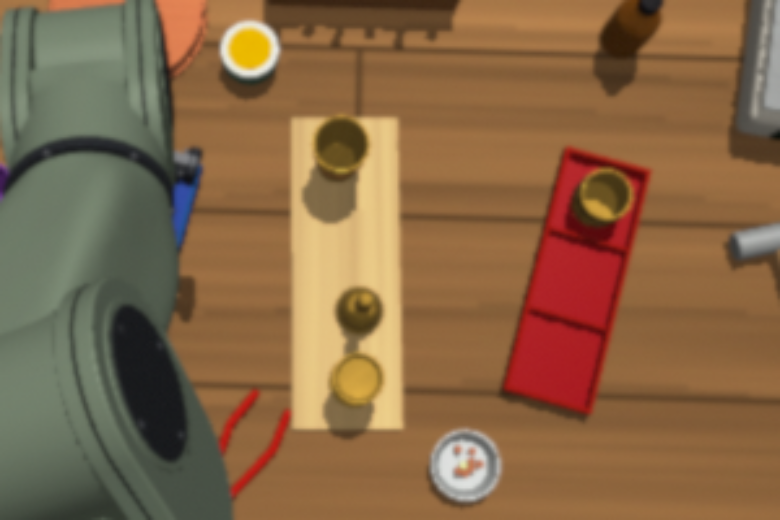

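```bash
python3 - <<'E'
from h import *
p=wpic()
a=ray(p,(207,138),.02);b=ray(p,(309,138),.02);print(a,b,np.linalg.norm(a-b))
m=(a+b)/2;j=(a-b)[:2];d=np.array([j[1],-j[0]])/np.hypot(*j);print(np.degrees(np.arctan2(j[1],j[0])))
for k in(47,135,223): print(k,m[:2]-d*k/1e3)
E
```

```text
[0.68906056 0.2580282  0.02      ] [0.66898987 0.16763669 0.02      ] 0.092592968140761
77.48104498125245
47 [0.63314267 0.22302028]
135 [0.54723493 0.24209539]
223 [0.46132718 0.2611705 ]
```

```bash
python3 -m jog '[[1,[-3,45,0],0],[1,[-3,80,0],0],[1,[-3,97,0],0],[1,[-3,103,0],0],[1,[-3,105,0],0],[1,[-3,106,0],0],[1,[-3,107,0],0]]' 40
```

```text
time_s: 13.58
tcp_pos: [0.6383, 0.2219, 0.0264]
eef_rot: [0.082, 0.704, -0.702, -0.072]
force: [-1.2, -0.5, -0.5]
finger_gap: 0.0612
```

```bash
python3 -m jog '[[1,[2,1.5,0],0],[1,[2,3,0],0],[1,[2,3,0],0]]' 40
```

```text
time_s: 13.95
tcp_pos: [0.6377, 0.2221, 0.0254]
eef_rot: [0.083, 0.704, -0.702, -0.071]
force: [-3.8, -3.9, 22.7]
finger_gap: 0.0607
```

```bash
python3 -m jog '[[1,[0,-1,0],0],[0.15,[0,-2,0],0],[0.4,[0,-2,0],0],[0,[0,-2,0],0],[0,[0,-4,0],0],[0,[0,-30,0],0],[0,[0,-80,0],0],[0,[0,-130,0],0],[0,[0,-155,0],0],[0,[0,-155,0],0]]' 40;python3 - <<'E'
from h import *
go(.5175,-.0035,.20,90)
p=wfit('copper_bowl',(.633,.223));cv2.imwrite('pics/w8.png',p['frame'][:,:,::-1])
E
```

```text
time_s: 15.2
tcp_pos: [0.6355, 0.2222, 0.1822]
eef_rot: [0.084, 0.704, -0.702, -0.07]
force: [-0.1, 0.3, -1.2]
finger_gap: 0.0853
t 15.2 tcp [0.6355 0.2222 0.1822] down [ 0.021  0.002 -1.   ] jaw [-0.217 -0.976 -0.006] q [-0.52  0.94  0.35  1.17 -0.32  1.07 -1.95] gap 0.0853 F [-0.1  0.3 -1.2]
  shift [ 65.9 -20.6 245.8] turn -12.5
copper_bowl 0.67 [229.2 151.5 287.6 207.3] [0.6346 0.2231] [-0.6 -1.7  0.6  3.1]
```

View pics/w8.png

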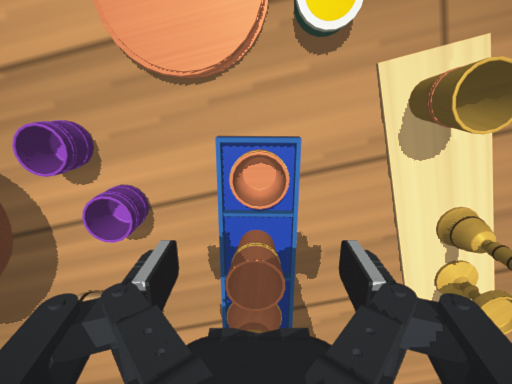

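```bash
python3 -m jog '[[0,[13,-15,50],-3],[0,[26,-20,100],-6],[0,[40,-20,150],-9],[0,[53,-20,200],-12],[0,[66,-20,246],-12.5],[0,[66,-20,246],-12.5]]' 40;python3 - <<'E'
from h import *
p=wfit('brass_bell',(.5175,-.0035));cv2.imwrite('pics/w9.png',p['frame'][:,:,::-1])
wfit('brass_lamp',(.4387,-.0005),p)
go(.5175,-.0035,.061,90)
E
```

```text
time_s: 16.05
tcp_pos: [0.515, -0.0069, 0.1972]
eef_rot: [-0.007, -0.707, 0.707, -0.004]
force: [-0.2, 1.9, 1.1]
finger_gap: 0.0855
brass_bell 0.71 [236.4 150.5 277.2 203.6] [ 0.5142 -0.0053] [-0.8 -2.   0.8  1.1]
brass_lamp 0.64 [229.1 206.7 275.6 273.7] [ 4.402e-01 -4.000e-04] [-1.3 -1.   1.3  1. ]
t 16.2 tcp [ 0.5166 -0.0032  0.1971] down [ 0.016  0.001 -1.   ] jaw [ 0.    -1.    -0.001] q [-0.19  0.67  0.24  1.77 -0.23  0.71 -1.4 ] gap 0.0855 F [-0.2 -0.   0.2]
  shift [  1.3 136.1   0.5] turn 0.0
```

View pics/w9.png

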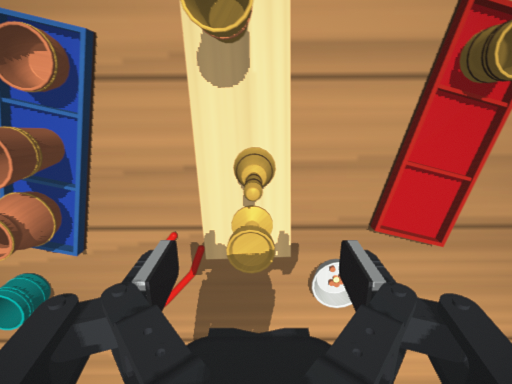

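```bash
python3 -m jog '[[0,[2,50,0],0],[0,[3,100,0],0],[0,[4,128,0],0],[0,[4,136,0],0],[1,[4,136,0],0],[1,[4,136,0],0],[1,[4,136,0],0],[1,[4,136,0],0],[1,[4,136,0],0],[1,[4,136,0],0]]' 40;python3 - <<'E'
from h import *
go(.5565,-.232,.2,75.3)
p=wpic();cv2.imwrite('pics/w10.png',p['frame'][:,:,::-1])
E
```

```text
time_s: 17.45
tcp_pos: [0.515, -0.0029, 0.0614]
eef_rot: [0.006, 0.707, -0.707, 0.006]
force: [-0.4, 2.0, 7.4]
finger_gap: 0.0148
t 17.45 tcp [ 0.515  -0.0029  0.0614] down [ 0.017  0.001 -1.   ] jaw [ 0.    -1.    -0.001] q [-0.13  0.9   0.13  1.89 -0.29  0.36 -1.34] gap 0.0148 F [-0.4  2.   7.4]
  shift [ -43.8 -138.1  229. ] turn 14.7
```

View pics/w10.png

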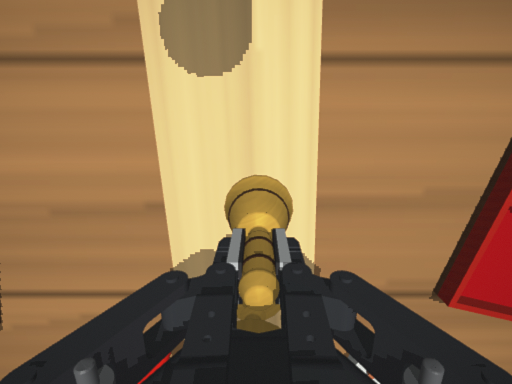

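```bash
python3 -m jog '[[1,[0,-20,0],0],[1,[0,-70,0],0],[1,[0,-120,0],0],[1,[-11,-138,50],4],[1,[-22,-138,105],8],[1,[-33,-138,160],12],[1,[-44,-130,215],14.7],[1,[-44,-100,229],14.7],[1,[-44,-70,229],14.7],[1,[-44,-70,229],14.7]]' 40;python3 - <<'E'
from h import *
go(.557,-.2325,.063,75.3)
p=wpic();cv2.imwrite('pics/w11.png',p['frame'][:,:,::-1])
E
```

```text
time_s: 18.75
tcp_pos: [0.557, -0.2316, 0.1305]
eef_rot: [0.095, 0.703, -0.7, -0.086]
force: [-0.9, 0.2, -1.2]
finger_gap: 0.0149
t 18.75 tcp [ 0.557  -0.2316  0.1305] down [ 0.014  0.002 -1.   ] jaw [-0.254 -0.967 -0.006] q [ 0.23  0.89  0.24  1.51 -0.28  0.77 -1.24] gap 0.0149 F [-0.9  0.2 -1.2]
  shift [ 0.6 67.5  1.3] turn -0.0
```

View pics/w11.png

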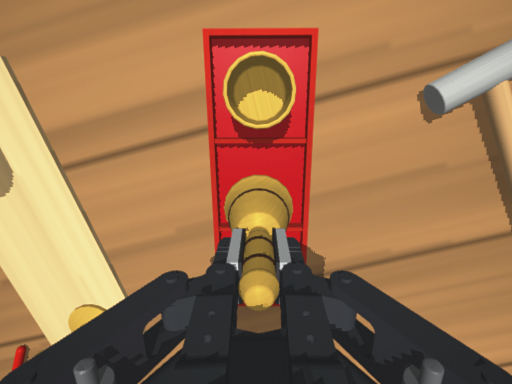

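```bash
python3 -m jog '[[1,[1,35,1],0],[1,[2,55,1],0],[1,[3,63,1],0],[1,[3,66,1],0],[1,[3,67,1],0],[1,[3,68,1],0]]' 40
```

```text
time_s: 19.55
tcp_pos: [0.5559, -0.232, 0.0646]
eef_rot: [0.096, 0.702, -0.7, -0.084]
force: [-0.2, -0.5, -1.9]
finger_gap: 0.0151
```

```bash
python3 -m jog '[[1,[0,1.5,0],0],[1,[0,3,0],0],[1,[0,4,0],0],[1,[0,4,0],0]]' 40
```

```text
time_s: 20.05
tcp_pos: [0.5564, -0.232, 0.0615]
eef_rot: [0.097, 0.702, -0.7, -0.084]
force: [-2.4, 3.2, 14.5]
finger_gap: 0.015
```

```bash
python3 -m jog '[[1,[0,-1,0],0],[0.7,[0,-1,0],0],[0.4,[0,-1,0],0],[0,[0,-1,0],0],[0,[0,-2,0],0],[0,[0,-30,0],0],[0,[0,-80,0],0],[0,[0,-130,0],0],[0,[0,-135,0],0],[0,[0,-135,0],0]]' 40;python3 - <<'E'
from h import *
go(.4395,-.0005,.16,90)
p=wfit('brass_bell',(.557,-.232));cv2.imwrite('pics/w12.png',p['frame'][:,:,::-1])
E
```

```text
time_s: 21.3
tcp_pos: [0.5539, -0.232, 0.1963]
eef_rot: [0.097, 0.703, -0.7, -0.084]
force: [-0.7, -0.5, -0.3]
finger_gap: 0.0853
t 21.3 tcp [ 0.5539 -0.232   0.1963] down [ 0.018  0.001 -1.   ] jaw [-0.253 -0.967 -0.006] q [ 0.22  0.8   0.28  1.46 -0.26  0.9  -1.26] gap 0.0853 F [-0.7 -0.5 -0.3]
  shift [ 169.9   34.5 -194.8] turn -14.7
brass_bell 0.94 [238.2 146.7 280.9 198.6] [ 0.5581 -0.2336] [ 0.1 -2.2 -0.1  1. ]
```

View pics/w12.png

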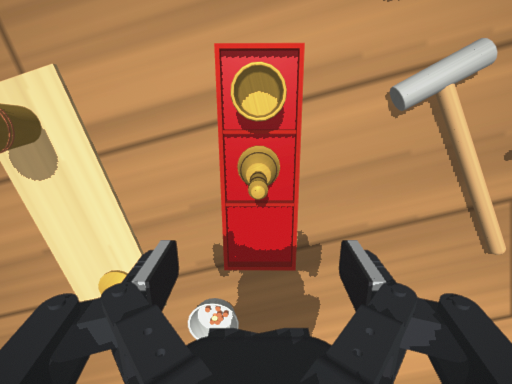

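```bash
python3 -m jog '[[0,[42,10,-48],-4],[0,[85,20,-97],-8],[0,[127,30,-146],-12],[0,[170,34,-195],-14.7],[0,[170,34,-195],-14.7],[0,[170,34,-195],-14.7]]' 40;python3 - <<'E'
from h import *
import time
p=wpic()
p=wfit('brass_lamp',(.4395,-.0005));cv2.imwrite('pics/w13.png',p['frame'][:,:,::-1])
go(.4395,-.0005,.052,90)
E
```

```text
time_s: 22.15
tcp_pos: [0.4391, -0.0, 0.1595]
eef_rot: [0.005, 0.708, -0.707, 0.006]
force: [0.2, -0.8, 0.8]
finger_gap: 0.0854
brass_lamp 0.71 [225.9 147.6 290.1 224.3] [ 0.4425 -0.0007] [ 1.5  1.9 -1.5 -1.6]
t 22.3 tcp [ 0.4396 -0.0014  0.1597] down [ 0.017  0.001 -1.   ] jaw [-0.002 -1.    -0.001] q [-0.19  0.65  0.2   2.07 -0.29  0.43 -1.33] gap 0.0859 F [-0.3 -0.   0. ]
  shift [  1.9 107.7  -0.8] turn -0.1
```

View pics/w13.png

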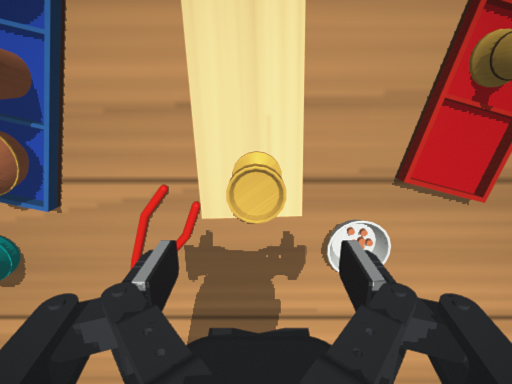

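```bash
python3 -m jog '[[0,[0,45,-1],0],[0,[0,85,-1],0],[0,[0,102,-1],0],[0,[0,108,-1],0],[0,[0,108,-1],0],[1,[0,108,-1],0],[1,[0,108,-1],0],[1,[0,108,-1],0],[1,[0,108,-1],0],[1,[0,108,-1],0]]' 40;python3 - <<'E'
from h import *
go(.472,-.2095,.2,75.3)
p=wpic();cv2.imwrite('pics/w14.png',p['frame'][:,:,::-1])
E
```

```text
time_s: 23.55
tcp_pos: [0.4418, -0.0001, 0.0524]
eef_rot: [0.007, 0.708, -0.707, 0.006]
force: [-0.3, 2.2, 13.2]
finger_gap: 0.0501
t 23.55 tcp [ 4.418e-01 -1.000e-04  5.240e-02] down [ 0.018  0.001 -1.   ] jaw [-0.001 -1.    -0.001] q [-0.1   0.87  0.05  2.14 -0.36  0.11 -1.29] gap 0.0501 F [-0.3  2.2 13.2]
  shift [ -33.1 -147.3  209.2] turn 14.6
```

View pics/w14.png

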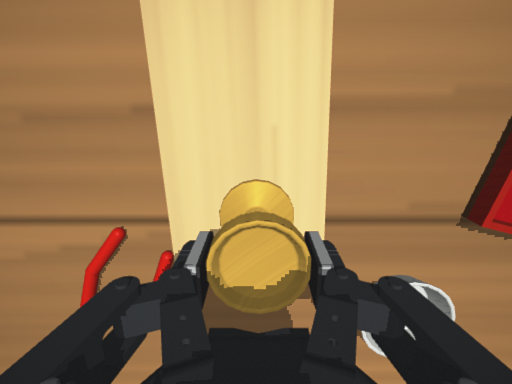

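```bash
python3 -m jog '[[1,[0,-20,0],0],[1,[0,-70,0],0],[1,[0,-120,0],0],[1,[-8,-145,50],4],[1,[-16,-147,105],8],[1,[-24,-147,160],12],[1,[-33,-130,209],14.6],[1,[-33,-90,209],14.6],[1,[-33,-75,209],14.6],[1,[-33,-75,209],14.6]]' 40;python3 - <<'E'
from h import *
go(.472,-.2095,.0525,75.3)
p=wpic();cv2.imwrite('pics/w15.png',p['frame'][:,:,::-1])
E
```

```text
time_s: 24.85
tcp_pos: [0.4728, -0.2091, 0.1273]
eef_rot: [0.096, 0.703, -0.7, -0.085]
force: [-0.2, -0.3, -0.6]
finger_gap: 0.0504
t 24.85 tcp [ 0.4728 -0.2091  0.1273] down [ 0.017  0.002 -1.   ] jaw [-0.253 -0.967 -0.006] q [ 0.24  0.79  0.23  1.84 -0.33  0.54 -1.14] gap 0.0504 F [-0.2 -0.3 -0.6]
  shift [ 1.8 74.8  1.1] turn 0.0
```

View pics/w15.png

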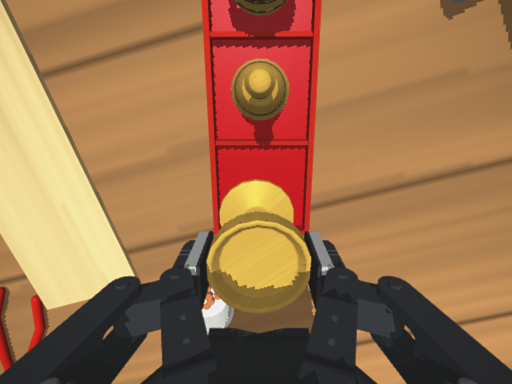

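```bash
python3 -m jog '[[1,[1,35,2],0],[1,[2,60,2],0],[1,[2,69,2],0],[1,[2,73,2],0],[1,[2,74,2],0],[1,[2,75,2],0]]' 40
```

```text
time_s: 25.65
tcp_pos: [0.4724, -0.2106, 0.0537]
eef_rot: [0.097, 0.702, -0.7, -0.084]
force: [0.6, 0.4, -1.0]
finger_gap: 0.0499
```

```bash
python3 -m jog '[[1,[0,1,0],0],[1,[0,2.5,0],0],[1,[0,2.5,0],0]]' 40
```

```text
time_s: 26.02
tcp_pos: [0.4732, -0.2106, 0.0525]
eef_rot: [0.097, 0.702, -0.7, -0.083]
force: [-1.7, 4.5, 25.4]
finger_gap: 0.0501
```

```bash
python3 -m jog '[[1,[0,-1,0],0],[0.25,[0,-1.5,0],0],[0.15,[0,-1.5,0],0],[0,[0,-1.5,0],0],[0,[0,-2,0],0],[0,[0,-30,0],0],[0,[0,-80,0],0],[0,[0,-130,0],0],[0,[0,-180,0],0],[0,[0,-180,0],0]]' 40; python3 -m jog '[[0,[40,-10,-40],0],[0,[70,-20,-70],0],[0,[70,-20,-70],0],[0,[70,-20,-70],0]]'; python3 - <<'E'
from h import *
T=manip.capture('top');S=manip.capture('side')
cv2.imwrite('pics/t16.png',cv2.resize(T['frame'][100:300,150:450,::-1],None,fx=2.6,fy=2.6))
cv2.imwrite('pics/s16.png',cv2.resize(S['frame'][90:310,150:440,::-1],None,fx=2.7,fy=2.7))
p=wpic();cv2.imwrite('pics/w16.png',p['frame'][:,:,::-1])
E
```

```text
time_s: 27.28
tcp_pos: [0.4703, -0.2112, 0.2354]
eef_rot: [0.099, 0.702, -0.701, -0.081]
force: [0.2, -0.9, -1.7]
finger_gap: 0.0855
time_s: 27.78
tcp_pos: [0.42, -0.126, 0.2536]
eef_rot: [0.099, 0.702, -0.701, -0.081]
force: [-0.2, 0.6, 0.4]
finger_gap: 0.0853
```

View pics/s16.png

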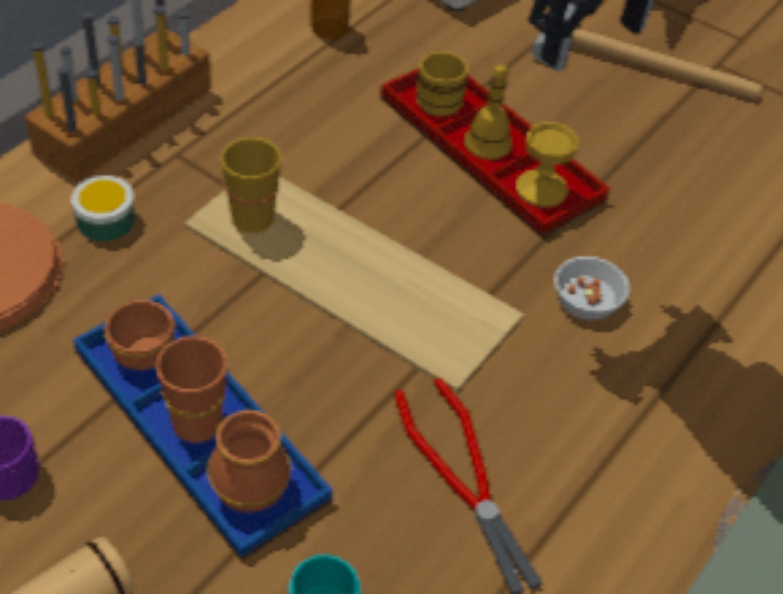

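View pics/t16.png

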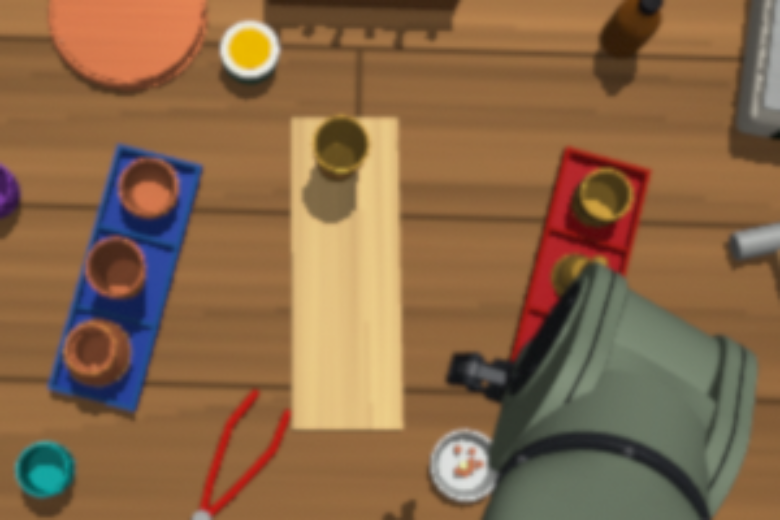

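View pics/w16.png

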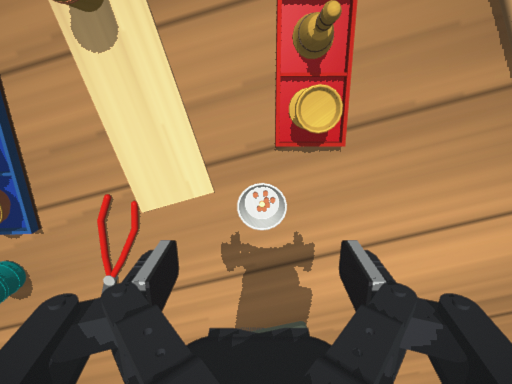

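All six pieces stand upright in their own compartments. The brass tumbler and the tin have not moved, and the gripper is clear.

```bash
python3 -c "
from bench import manip
print(manip.close_job())"
```

```text
the job is handed in; nothing more can be done
None
```

Both sets are made up and the job is handed in at about 28 s of the 99 s allowed.

- **The wrong piece:** it was the brass cup in the far blue compartment. I moved it to the far red compartment first, then put the copper bowl in its place.
- **The rest of the prayer set:** the bell went into the middle red compartment and the lamp into the near one. The copper tumbler and pot stayed where they were.
- **Last pictures:** together, the side, top and wrist views show all six pieces upright, one to a compartment. The brass tumbler, polish tin and look-alikes are unmoved, and the gripper is open and clear. The arm hid most of the near end of the red tray in the top view, so I checked the lamp and bell there in the side and wrist views.
- **Forces:** the highest reading I took was about 25 N, when setting the lamp down; I only read force at the end of each move.
- **Small faults:** the tool tilted about 1° over the run, and the bowl and cup fits disagreed by up to 4 mm between cameras. I saw no effect of either on the placing.

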